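# Take the hand lamp off its charging dock and park it on its rest

## Task

The hand lamp is charged. Push the dock's keeper bar all the way open to its stop and leave it open, then lift the lamp off the dock by its handle and set it down gently on the narrow raised wooden rest beside: upright and centred on the rest's top, square to it, with the lens facing away from the rest's back board. Leave the other things on the table where they are.

Things in the scene. Friction and masses are not known exactly. Their poses are not given: they have to be found in the camera images.
- lamp: Cordless hand lamp, loose, 0.5 kg. Origin: centre of its foot's underside; z up, lens looks to -x. Sizes in mm: black foot 100 (x) x 84 (y) x 12 high; grey body 76 x 64, 12 to 91 high, centred at x = +10; lens 58 across; black round handle 20 thick, an arch along x over the top, straight from x = -18 to +38, axis 118 high, 17 gap under it. The foot's front 20 sticks out, under the keeper bar.
- handle (a point): Middle of the lamp handle's straight part, on its axis (at 10, 0, 118 mm in the lamp's frame). The handle runs along the lamp's x.
- lens (a point): Centre of the lamp's lens (at -37, 0, 55 mm in the lamp's frame).
- dock: Charging dock, fixed, flat grey block 150 (x) x 170 (y) mm. Origin: centre of its underside; z up, front is -x. The lamp's foot stands on a black seat, top 24 high, centred on the origin, lens to the front, within lips 7 high at the back and sides (3 to 4 clearance). The keeper bar crosses the front of the lamp's foot, 4 above it.
- keeper (a joint): Angle (rad) of the keeper, a flat steel bar 12 mm wide, 10 thick, underside 40 above the table, swinging level about a vertical pivot: 0 closed (along the dock's y, over the front of the lamp's foot), grows as the knob swings to the dock's -x (clockwise from above), to a stop at 0.8 (open). It is stiff and stays where left.
- keeper_pivot (a point): The keeper's pivot, at (-46, 66, 40) mm in the dock's frame.
- keeper_knob (a point): Top centre of the upright black round knob, 14 mm diameter and 55 high (from 40 to 95 above the table), at the free end of the keeper bar, 145 from the pivot.
- rest: Lamp rest, fixed: narrow raised plywood shelf. Origin: on the table under the centre of the lamp's place; z up. Sizes in mm: top 70 high, x = -58 to +58, 74 wide (y), so the lamp's foot overhangs 5 each side; a back board rises 42 above the top at x = +58 to +68. The lamp's origin belongs over the rest's origin, lens to the rest's -x. Steel foot plate 130 x 90.
- oil_bottle: Bystander: small dark bottle with red cap, 43 mm diameter, 105 high, loose. Origin: centre of its underside.
- carton: Bystander: small brown cardboard box 52 (x) x 79 (y) x 36 mm high, loose. Origin: centre of its underside.
- jar: Bystander: jar with green lid, 59 mm diameter, 70 high, loose. Origin: centre of its underside.
Mind the look-alikes: they are no part of the job. Several things have the shape of the rest; the one meant has the colours described above.

How it is judged (in metres and radians):
On the way, in this order (a step that is already met when the one before it is completed fails the run):
1. the keeper bar is pushed open to its stop (at least 0.7 rad) while the lamp still stands on the dock (value of joint keeper above 0.7 rad and distance between lamp and dock below 0.04 m), for 0.1 s.
2. the lamp is lifted clear of the dock (its foot at least 50 mm above the dock's underside, off the dock) and hangs in the fingers (height (world z) of lamp above 0.05 m and contact force between lamp and the fingers above 0.5 N and contact force between lamp and dock below 0.1 N), for 0.2 s.
At the end, for the whole second after the job is handed in: The lamp stands upright and at rest on the raised rest, its origin within 25 mm along the rest and 18 mm across it of the centre, square within 0.25 rad, its lens away from the back board; the keeper bar is still open (more than 0.65 rad) (x of lamp in the frame of rest between -0.025 and 0.025 m and y of lamp in the frame of rest between -0.018 and 0.018 m and z of lamp in the frame of rest between 0.065 and 0.076 m and angle between lamp's own z axis and vertical below 0.06 rad and angle between the x axis of lamp and the x axis of rest, either way round below 0.25 rad and x of lens in the frame of rest below 0 m and linear speed of lamp below 0.02 m/s and value of joint keeper above 0.65 rad); the robot touches nothing.
It fails at once if the lamp is tipped by more than 0.5 rad (angle between lamp's own z axis and vertical above 0.5 rad).
It fails at once if the lamp is set down hard on the rest (over 60 N) (contact force between lamp and rest above 60 N).
It fails at once if the oil bottle is moved by more than 30 mm (distance of oil_bottle from where it was at the start of the episode above 0.03 m).
It fails at once if the small carton is moved by more than 30 mm (distance of carton from where it was at the start of the episode above 0.03 m).
It fails at once if the jar is moved by more than 30 mm (distance of jar from where it was at the start of the episode above 0.03 m).
It also fails if it takes over 58 s, if anything falls off the work surface, if the arm or the gripper's body presses on something with over 40 N, if the wrist force passes 120 N, or if a joint passes its speed limit or range.

## Robot

A 6-joint arm with a two-finger parallel gripper is mounted at the origin on a cart in front of the work surface, level with it; the furniture and walls round the work are solid. World frame = base frame: x ahead of the robot, y to its left, z up, the work surface at z = 0. Lengths are in m, angles in degrees, forces in N, time in s.
With the tool pointing down it reaches from about 0.25 to 0.725 m from the base axis. Payload 9.7 kg.
Tool frame: the origin (TCP) lies between the finger pads; the fingertips stand 19 mm ahead of it and the grasp point (between the pads) is the TCP; z points along the fingers, y is the line along which they close (so a half turn about z gives the same grasp; the last joint's range is limited). The gripper opens to 85 mm and grips with 20 to 120 N. Pads are 22 mm wide; open, the fingers measure 114 mm over their backs; the gripper's body (76 mm by 85 mm) begins 54 mm behind the grasp point. The pads swing forward as they close: fully open they stand 13 mm farther back than shut.
Start: joints at [-69.442, 4.979, 10.078, 95.1, 0, 90], TCP at [0.193, -0.515, 0.25] pointing down, gripper open.
Joint ranges: [-179.16, 179.16], [-48.56, 103.87], [-65.8, 70.77], [-126.05, 130.52], [-82.76, 87.17], [-180, 180]. Speed limits (degrees/s): [127.2, 127.2, 147.25, 180, 180, 180].

## Interface

Orientations are given as [roll, pitch, yaw] about the fixed x, y, z axes, in that order (R = Rz(yaw) Ry(pitch) Rx(roll)).
In Python, from workcell import bot gives the robot as it stands. The module is installed in compiled form; this text tells all that it offers.
- The arm moves only by the shell command python3 -m crank 'ROWS' [OPENING] [FORCE]. ROWS is JSON, a list that holds one entry, the list of rows, each a list of 6 numbers: the shift along the world's x, y, z as a fraction of full scale, then the turn, a rotation vector about the world's x, y, z as a fraction of full scale. In form: [[[x, y, z, wx, wy, wz], ...]]. A call has 1 to 20 rows; each row shifts and turns the commanded pose from where the row before left it; what a row does not reach is not made up. Full scale, the value 1, is 20 mm for a shift and 0.12 rad for a turn. A row lasts 1/12 s, in which the tool goes at most 41.7 mm and 7.16 degrees, less where a joint would pass 70% of its speed; a pose out of reach is approached as far as the arm can. A call with a number of a shift or a turn outside -1 to 1 is refused whole. A call with a gripper value outside its range is refused whole. OPENING is the opening, from 0 (shut) to 1 (fully open), set as the call begins (- or left out, the last holds). The fingers move at their own pace and stop on an object; FORCE is the grip in N (left out, the last holds). Time passes only in rows, so rows that do not move let the fingers close. It gives the time, the measured TCP pose, the force, the opening and the grip force at its end, in the units of the state.
- bot.get_obs(): the state, without advancing time (a new reading comes with each control period).
- bot.camera(name): name is "side" or "top"; returns the picture (400x640x3 uint8, red, green, blue); there is no depth.
- bot.camera_model(name): a dict with "vertical_fov" (degrees; the focal length in pixels is half the picture's height over the tangent of half this angle, whatever the lens; pixels are square), "cx", "cy" (the principal point, pixels), "R" (3x3) and "t" (3): a world point X has camera coordinates R X + t. Camera axes: x right, y down, z forward; pixel columns grow to the right and rows downward; lengths in m; the calibration is good to about 2 mm. A picture is of the moment at which its call begins. camera_model takes no time and is no camera call.
- bot.job_done(): hands the job in; it is judged then, once.
The state is a dict: "time": time; "q": joint angles; "qd": joint speeds; "joint_efforts": joint torques, N m; "ee_pos": TCP position; "tcp_rot": TCP orientation; "wrist_force": force on the tool from outside, world axes, zero at the start; "torque": the same for the moment, N m; "opening": finger opening in m; "grasp_force": force on a finger pad.
Only numpy, scipy, OpenCV 4.12 (cv2) and the standard library are available. Lean on these libraries where they do the work, as an engineer would, in place of code of your own. Each camera call takes 0.05 s, during which the arm holds its last target. There are 200 camera calls.

## Working session

There is one attempt and no reset: what is moved stays moved. The work goes in short steps, Python scripts to look and compute and a shell command to move; the robot and the scene stay as the last step left them, time stands still between calls to the robot, and variables do not carry over. Pictures are saved under pics/ and viewed, at most 11 in all, crops included, and the job is handed in when it is done.

```bash
mkdir -p pics; python3 - <<'E'
from workcell import bot
import cv2,numpy as np
for n in("top","side"):
    im=bot.camera(n); cv2.imwrite(f"pics/{n}0.png",im[:,:,::-1]); m=bot.camera_model(n)
    print(n,m)
o=bot.get_obs();print(o)
E
```

```text
top {'vertical_fov': 47.080800091786145, 'cx': 319.3071395305934, 'cy': 197.50050815183835, 'R': array([[-0.01949376, -0.99976008,  0.00998906],
       [-0.98286552,  0.01733083, -0.18350755],
       [ 0.1832904 , -0.01339516, -0.98296755]]), 't': array([-0.07799693,  0.60142419,  1.23513286])}
side {'vertical_fov': 48.10776968067941, 'cx': 318.3016255732144, 'cy': 200.7220316776172, 'R': array([[-0.99421143, -0.10613278, -0.01671718],
       [-0.06319866,  0.70351768, -0.70786213],
       [ 0.08688821, -0.70270812, -0.70615277]]), 't': array([0.60188678, 0.18296145, 1.27499449])}
{'time': 0.1, 'q': array([-6.94425946e+01,  5.00636076e+00,  1.00395299e+01,  9.50992789e+01,
        8.07546096e-04,  9.00010038e+01]), 'qd': array([-0.08133085, -0.08419436,  0.1694755 , -0.11745685,  0.07419795,
       -0.02094511]), 'joint_efforts': array([-1.46670089e-03, -5.21561837e+01,  4.65652442e+01,  1.59676076e-02,
       -7.00804799e-05, -9.50655703e-06]), 'ee_pos': array([ 0.19307027, -0.51480621,  0.24967399]), 'tcp_rot': array([-1.79933890e+02, -8.06387339e-04,  2.05564007e+01]), 'wrist_force': array([-0.12957367,  0.34468051, -0.10417621]), 'torque': array([0.04468376, 0.00548327, 0.02455888]), 'grasp_force': 0.0, 'opening': 0.08517652562837066}
```

View pics/top0.png

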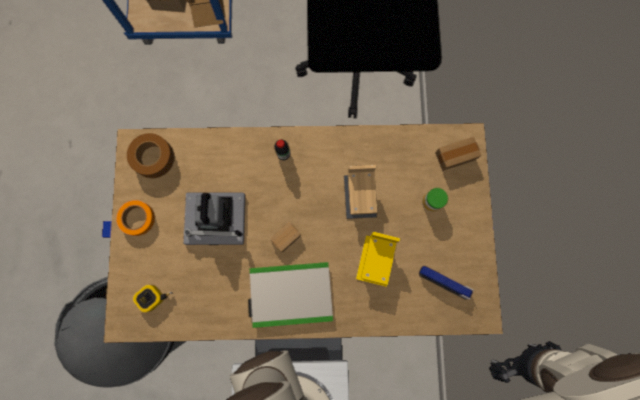

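View pics/side0.png

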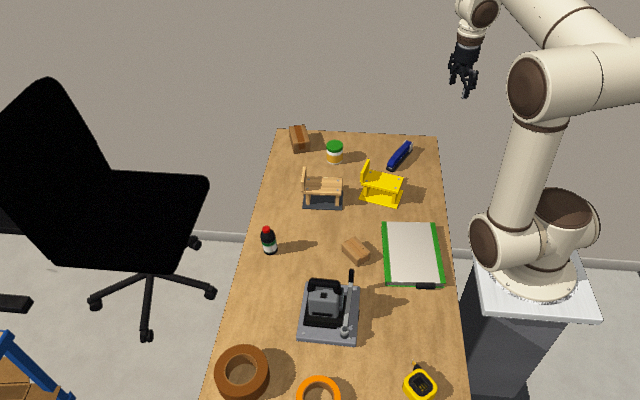

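The top view shows the dock and lamp at about (215,218), the wooden rest at (362,190) with its board towards the image top (+x), the oil bottle at (282,150), the carton at (286,238) and the jar at (437,199). In the side view the black knob is at (351,275) and the pivot near (347,330). Next I'll zoom in.

```bash
python3 - <<'E'
import cv2,numpy as np
t=cv2.imread("pics/top0.png");s=cv2.imread("pics/side0.png")
a=cv2.resize(t[175:260,170:270],(400,340),interpolation=cv2.INTER_CUBIC)
b=cv2.resize(t[155:230,330:390],(400,500)[::1],interpolation=cv2.INTER_CUBIC)[:340]
b=cv2.resize(t[150:235,320:420],(400,340),interpolation=cv2.INTER_CUBIC)
c=cv2.resize(s[260:350,285:375],(400,260*400//260),interpolation=cv2.INTER_CUBIC)[:260*2]
c=cv2.resize(s[262:347,280:380],(400,340-80),interpolation=cv2.INTER_CUBIC) if 0 else cv2.resize(s[265:345,280:380],(325,260),interpolation=cv2.INTER_CUBIC)
d=cv2.resize(s[150:230,280:380],(325,260),interpolation=cv2.INTER_CUBIC)
z=np.zeros((600,800,3),np.uint8);z[:340,:400]=a;z[:340,400:]=b;z[340:,:325]=c;z[340:,400:725]=d
cv2.imwrite("pics/zoom.png",z)
E
```

```text
(no output)
```

View pics/zoom.png

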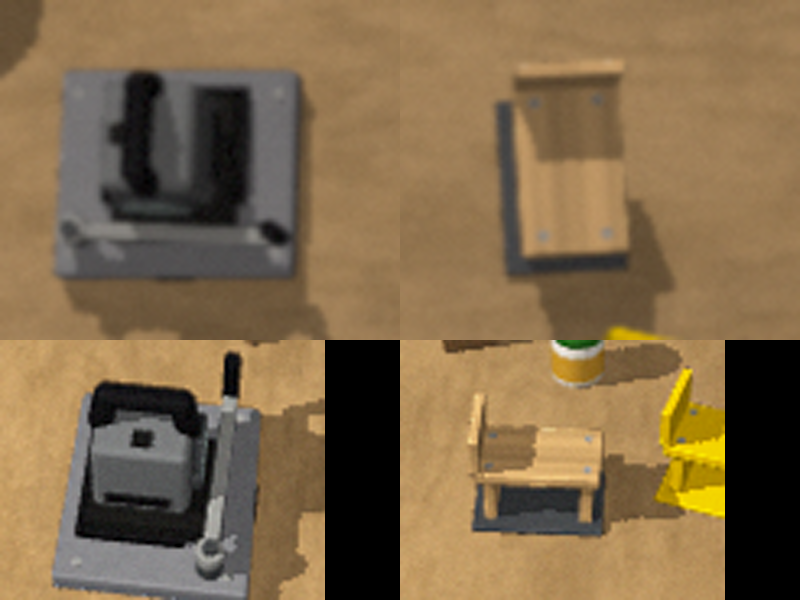

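The zoom gives these pixels. Top view: pivot (187,232.5), knob top (236.5,232), handle middle about (206,209), rest top front corners (451,214) and (477,213). Side view: pivot (344,330), knob top (351.4,270), handle middle (325,281).

```bash
cat > h.py <<'E'
from workcell import bot
import numpy as np
M={n:bot.camera_model(n) for n in("top","side")}
def ray(n,u,v):
    m=M[n];f=200/np.tan(np.radians(m["vertical_fov"]/2))
    d=m["R"].T@np.array([(u-m["cx"])/f,(v-m["cy"])/f,1]);return -m["R"].T@m["t"],d/np.linalg.norm(d)
def pl(n,u,v,z):
    c,d=ray(n,u,v);return np.round((c+d*(z-c[2])/d[2])*1000,1)
def tri(a,b):
    c1,d1=ray("top",*a);c2,d2=ray("side",*b)
    s=np.linalg.lstsq(np.c_[d1,-d2],c2-c1,rcond=None)[0];p,q=c1+d1*s[0],c2+d2*s[1]
    return np.round((p+q)*500,1),round(np.linalg.norm(p-q)*1000,1)
A=lambda x,y:(170+x/4,175+y/4)
B=lambda x,y:(320+(x-400)/4,150+y/4)
C=lambda x,y:(280+x/3.25,265+(y-340)/3.25)
D=lambda x,y:(280+(x-400)/3.25,150+(y-340)/3.25)
def proj(n,X):
    m=M[n];f=200/np.tan(np.radians(m["vertical_fov"]/2));c=m["R"]@(np.array(X)/1000)+m["t"];return c[0]/c[2]*f+m["cx"],c[1]/c[2]*f+m["cy"]
E
python3 - <<'E'
from h import *
print("cams",ray("top",0,0)[0],ray("side",0,0)[0])
print("pivot",tri(A(68,230),C(208,553)),pl("top",*A(68,230),52))
print("knob",tri(A(266,230),C(232,357)),pl("top",*A(266,230),95),pl("side",*C(232,357),95))
print("handle",tri(A(143,135),C(147,395)),pl("top",*A(143,135),147),pl("side",*C(147,393),147))
print("dock corners", [pl("top",*A(*p),15) for p in((66,70),(300,71),(296,277),(57,275))],[pl("side",*C(*p),15) for p in((262,408),(245,595),(55,580))])
print("rest top",[pl("top",*B(*p),z) for p,z in(((524,257),70),((628,254),70),((514,66),112),((625,62),112))])
print("rest side",[pl("side",*D(*p),z) for p,z in(((603,430),70),((603,484),70),((472,400),112),((483,396),112))])
print("plate",[pl("top",*B(*p),0) for p in((510,275),(627,269),(497,101))],[pl("side",*D(*p),0) for p in((603,533),(472,528))])
E
```

```text
cams [ 0.36321064 -0.0718566   1.32524051] [0.49918364 0.83111229 1.03991422]
pivot (array([510.4, 281.2,  46.1]), np.float64(2.8)) [ -5413.5 -14063.2  52000. ]
knob (array([502.3, 135.4,  94.3]), np.float64(2.4)) [-10129.7 -15853.   95000. ] [7.63000e+01 6.99802e+04 9.50000e+04]
handle (array([561.9, 208.8, 138.9]), np.float64(4.2)) [-23774.5 -34554.4 147000. ] [-10030.8 101990.9 147000. ]
dock corners [array([-2411.5, -3902.9, 15000. ]), array([-2372.8, -2134.8, 15000. ]), array([ -814.4, -2148.6, 15000. ]), array([ -862.2, -3917.7, 15000. ])] [array([  814.4, 10426.3, 15000. ]), array([  731.5,  8123.3, 15000. ]), array([-1236.7,  8098.3, 15000. ])]
rest top [array([-9781. ,  5607.1, 70000. ]), array([-9824.8,  9549.3, 70000. ]), array([-27982.8,   8844.2, 112000. ]), array([-28122.1,  15760.5, 112000. ])]
rest side [array([-3256.8, 77391.6, 70000. ]), array([-2883.5, 71926.6, 70000. ]), array([-21074.3, 127886.4, 112000. ]), array([-19887.3, 128705. , 112000. ])]
plate [array([ 545.9, -170.8,    0. ]), array([ 548.8, -256.3,    0. ]), array([ 676.1, -165.2,    0. ])] [array([ 545.4, -171.4,    0. ]), array([ 675.8, -166.6,    0. ])]
```

Plane heights need metres; I'll fix that.

```bash
sed -i 's/def pl(n,u,v,z):/def pl(n,u,v,z):\n    z=z\/1000/' h.py
python3 - <<'E'
from h import *
print("pivot",pl("top",*A(68,230),52))
print("knob",pl("top",*A(266,230),95),pl("side",*C(232,357),95))
print("handle",pl("top",*A(143,135),142),pl("side",*C(147,395),142))
print("dock corners", [pl("top",*A(*p),15) for p in((66,70),(300,71),(296,277),(57,275))],[pl("side",*C(*p),15) for p in((262,408),(245,595),(55,580))])
print("rest top",[pl("top",*B(*p),z) for p,z in(((524,257),70),((628,254),70),((514,66),112),((625,62),112))])
print("rest side",[pl("side",*D(*p),z) for p,z in(((603,430),70),((603,484),70),((472,400),112),((483,396),112))])
print("handle ends top",pl("top",*A(146,90),142),pl("top",*A(144,180),142))
m=lambda *p:pl("top",*A(*p),103)
E
```

```text
pivot [508.4 279.7  52. ]
knob [501.  135.4  95. ] [503.4 135.7  95. ]
handle [559.3 208.2 142. ] [563.8 210.6 142. ]
dock corners [array([629.1, 295.2,  15. ]), array([625.4, 125.8,  15. ]), array([476. , 127.1,  15. ]), array([480.6, 296.6,  15. ])] [array([476. , 126.7,  15. ]), array([482.1, 295.7,  15. ]), array([626.6, 297.6,  15. ])]
rest top [array([ 548.6, -175.7,   70. ]), array([ 549.4, -247.7,   70. ]), array([ 673.9, -169.6,  112. ]), array([ 675.5, -245.4,  112. ])]
rest side [array([ 552. , -245.7,   70. ]), array([ 546.8, -168.8,   70. ]), array([ 679.6, -231.4,  112. ]), array([ 669.7, -238.2,  112. ])]
handle ends top [589. 207. 142.] [529.7 206.8 142. ]
```

Dock is at about (552.8, 211.2) with yaw about -1.5°. The pivot and handle both match that to within 2–3 mm. The rest origin is about (607.3, -210) with yaw about +2.2°. I'll shut the fingers and move over to the +x side of the knob.

```bash
python3 -m crank '[[[0.52,0.98,0,0,0,-0.16],[0.52,0.98,0,0,0,-0.16],[0.52,0.98,0,0,0,-0.16],[0.52,0.98,0,0,0,-0.16],[0.52,0.98,0,0,0,-0.16],[0.52,0.98,0,0,0,-0.16],[0.52,0.98,0,0,0,-0.16],[0.52,0.98,0,0,0,-0.16],[0.52,0.98,0,0,0,-0.16],[0.52,0.98,0,0,0,-0.16],[0.52,0.98,0,0,0,-0.16],[0.52,0.98,0,0,0,-0.16],[0.52,0.98,0,0,0,-0.16],[0.52,0.98,0,0,0,-0.16],[0.52,0.98,0,0,0,-0.16],[0.52,0.98,0,0,0,-0.16],[0.52,0.98,0,0,0,-0.16],[0.52,0.98,0,0,0,-0.16],[0.52,0.98,0,0,0,-0.16],[0.52,0.98,0,0,0,-0.16]]]' 0 40
```

```text
time: 1.77
ee_pos: [0.4014, -0.1219, 0.2501]
tcp_rot: [-180.0, 0.0, -1.5]
wrist_force: [0.3, -0.8, 0.1]
opening: -0.0002
grasp_force: 0.0
```

```bash
python3 -m crank '[[[0.49,0.91,0,0,0,0],[0.49,0.91,0,0,0,0],[0.49,0.91,0,0,0,0],[0.49,0.91,0,0,0,0],[0.49,0.91,0,0,0,0],[0.49,0.91,0,0,0,0],[0.49,0.91,0,0,0,0],[0.49,0.91,0,0,0,0],[0.49,0.91,0,0,0,0],[0.49,0.91,0,0,0,0],[0.49,0.91,0,0,0,0],[0.49,0.91,0,0,0,0],[0.49,0.91,0,0,0,0],[0.49,0.91,0,0,0,0],[0,0,0,0,0,0],[0,0,0,0,0,0],[0,0,0,0,0,0]]]'
python3 - <<'E'
from h import *
import cv2
t=bot.camera("top");s=bot.camera("side")
z=np.zeros((600,800,3),np.uint8)
z[:300,:400]=cv2.resize(t[165:265,160:293],(400,300),interpolation=cv2.INTER_CUBIC)
z[:300,400:]=cv2.resize(s[230:350,270:430],(400,300),interpolation=cv2.INTER_CUBIC)
cv2.imwrite("pics/a.png",z[:300,:,::-1])
E
```

```text
time: 3.18
ee_pos: [0.5405, 0.0568, 0.2501]
tcp_rot: [-176.8, 0.1, 4.5]
wrist_force: [-0.9, 0.7, -0.1]
opening: 0.0002
grasp_force: 0.0
```

View pics/a.png

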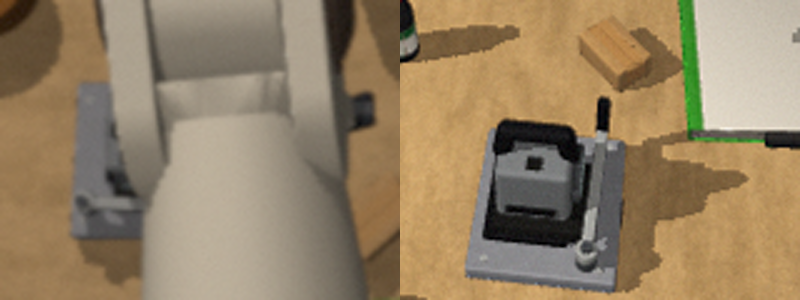

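The arm hides the dock in the top view, and the side view shows the dock undisturbed with the knob top at about (603,100) in the crop. The tool stopped short and turned, so I'll check the joints.

```bash
python3 -c "
from h import *
o=bot.get_obs();print(o['q'].round(1),o['qd'].round(1),o['ee_pos'],o['tcp_rot'])"; python3 -m crank '[[[0,0.2,0,0,0,0],[0,0,0,0,0,0],[0,0,0,0,0,0]]]'; python3 -c "
from h import *
o=bot.get_obs();print(o['q'].round(1),o['qd'].round(1),o['ee_pos'],o['tcp_rot'])"
```

```text
[  4.4   4.    9.1  95.    3.2 179.9] [ 0.  -0.3  0.1 -0.   0.   0. ] [0.54037335 0.05671962 0.25045021] [-1.76844263e+02  1.63200118e-02  4.50934079e+00]
time: 3.53
ee_pos: [0.5407, 0.0592, 0.2505]
tcp_rot: [-176.8, -0.0, 4.7]
wrist_force: [-0.1, -0.0, 0.2]
opening: 0.0002
grasp_force: 0.0
[  4.7   4.1   9.1  95.    3.2 179.9] [ 0.1  0.1  0.1 -0.1  0.   0. ] [0.54067796 0.05917253 0.2505195 ] [-1.76751937e+02 -4.96810482e-03  4.71610395e+00]
```

Joint 6 is at its limit, so I'll use the half-turned grasp instead (yaw about 178.5°).

```bash
python3 -m crank '[[[0,0,0,0,0,1],[0,0,0,-0.46,0,1],[0,0,0,0,0,1],[0,0,0,0,0,1],[0,0,0,0,0,1],[0,0,0,0,0,1],[0,0,0,0,0,1],[0,0,0,0,0,1],[0,0,0,0,0,1],[0,0,0,0,0,1],[0,0,0,0,0,1],[0,0,0,0,0,1],[0,0,0,0,0,1],[0,0,0,0,0,1],[0,0,0,0,0,1],[0,0,0,0,0,1],[0,0,0,0,0,1],[0,0,0,0,0,1],[0,0,0,0,0,1],[0,0,0,0,0,0]]]'
```

```text
time: 5.2
ee_pos: [0.5407, 0.0592, 0.2504]
tcp_rot: [-179.7, 0.8, 135.3]
wrist_force: [0.3, -0.1, -1.1]
opening: 0.0001
grasp_force: 0.0
```

```bash
python3 -m crank '[[[-0.04,0.51,0,0.11,0.05,0.9],[-0.04,0.51,0,0,0,0.9],[-0.04,0.51,0,0,0,0.9],[-0.04,0.51,0,0,0,0.9],[-0.04,0.51,0,0,0,0.9],[-0.04,0.51,0,0,0,0.9],[-0.04,0.51,0,0,0,0.9],[0,0,0,0,0,0],[0,0,-0.8,0,0,0],[0,0,-0.8,0,0,0],[0,0,-0.8,0,0,0],[0,0,-0.8,0,0,0],[0,0,-0.8,0,0,0],[0,0,-0.8,0,0,0],[0,0,-0.8,0,0,0],[0,0,0,0,0,0],[0,0,0,0,0,0]]]'
python3 - <<'E'
from h import *
import cv2
s=bot.camera("side")
cv2.imwrite("pics/b.png",cv2.resize(s[200:350,270:430],(640,600),interpolation=cv2.INTER_CUBIC)[:,:,::-1])
E
```

```text
time: 6.62
ee_pos: [0.5348, 0.1301, 0.138]
tcp_rot: [-179.9, -0.1, 178.0]
wrist_force: [0.4, 0.1, 0.3]
opening: 0.0001
grasp_force: 0.0
```

View pics/b.png

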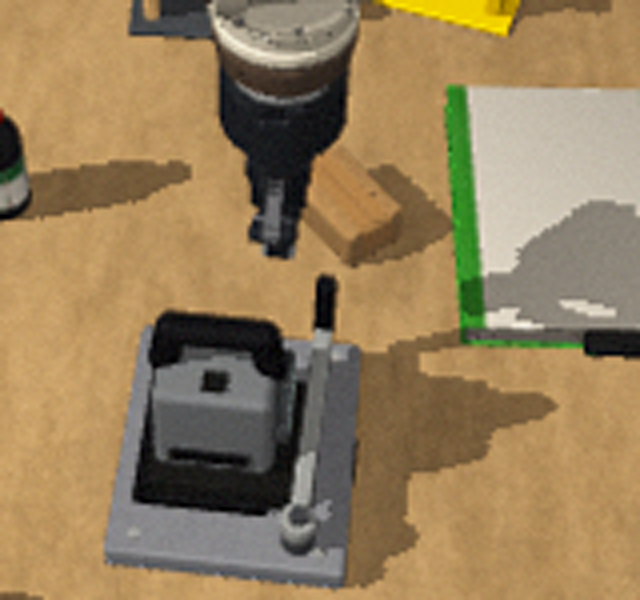

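The side view shows the shut fingertips at (275,250) on the +x side of the knob top (325,280), clear of the lamp and carton. I'll lower and push along the arc.

```bash
python3 -m crank '[[[0,0,-0.79,0,0,0],[0,0,-0.79,0,0,0],[0,0,-0.79,0,0,0],[0,0,-0.79,0,0,0],[-0.37,0.1,0,0,0,0],[-0.37,0.1,0,0,0,0],[-0.48,0.06,0,0,0,0],[-0.48,0.06,0,0,0,0],[-0.48,0.06,0,0,0,0],[0,0,0,0,0,0],[0,0,0,0,0,0]]]'; python3 -m crank '[[[-0.46,0.15,0,0,0,0],[-0.46,0.15,0,0,0,0],[-0.46,0.15,0,0,0,0],[-0.41,0.24,0,0,0,0],[-0.41,0.24,0,0,0,0],[-0.41,0.24,0,0,0,0],[0,0,0,0,0,0],[0,0,0,0,0,0]]]'
```

```text
time: 7.58
ee_pos: [0.4913, 0.1385, 0.0759]
tcp_rot: [180.0, 0.1, 178.3]
wrist_force: [0.3, 0.8, 0.4]
opening: 0.0002
grasp_force: 0.0
time: 8.25
ee_pos: [0.439, 0.162, 0.0752]
tcp_rot: [-180.0, 0.0, 178.3]
wrist_force: [0.2, -0.2, 0.6]
opening: 0.0
grasp_force: 0.0
```

```bash
python3 -m crank '[[[-0.36,0.32,0,0,0,0],[-0.36,0.32,0,0,0,0],[-0.36,0.32,0,0,0,0]]]'; python3 - <<'E'
from h import *
import cv2
s=bot.camera("side")
cv2.imwrite("pics/c.png",cv2.resize(s[200:350,270:430],(640,600),interpolation=cv2.INTER_CUBIC)[:,:,::-1])
E
```

```text
time: 8.5
ee_pos: [0.4217, 0.1793, 0.0757]
tcp_rot: [-179.6, 0.6, 178.1]
wrist_force: [58.2, -38.7, -19.4]
opening: 0.0001
grasp_force: 31.6
```

View pics/c.png

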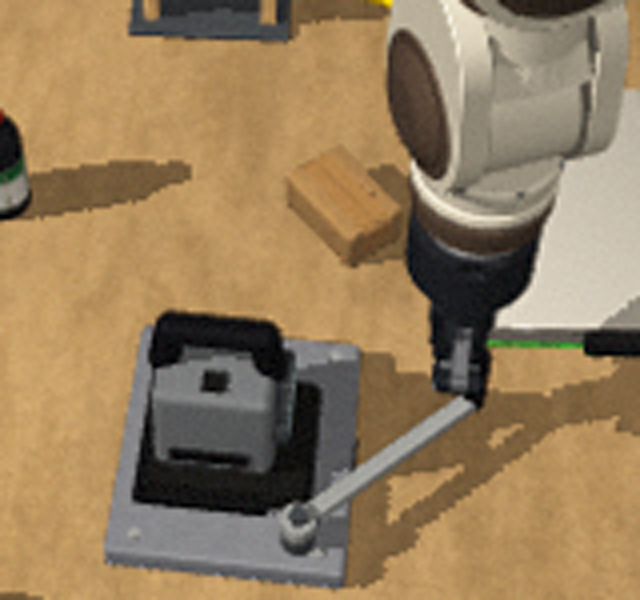

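The bar is open and pressed against its stop: about 70 N, lying from (300,527) to (470,405) in the crop. I'll back off, rise, open the gripper and measure the bar.

```bash
python3 -m crank '[[[0.4,-0.3,0,0,0,0],[0.6,-0.3,0,0,0,0],[0,0,0.97,0,0,0],[0,0,0.97,0,0,0],[0,0,0.97,0,0,0],[0,0,0.97,0,0,0],[0,0,0.97,0,0,0],[0,0,0.97,0,0,0],[0,0,0.97,0,0,0],[0,0,0.97,0,0,0],[0,0,0.97,0,0,0],[0,0,0,0,0,0],[0,0,0,0,0,0]]]'
python3 -m crank '[[[0,0,0,0,0,0]]]' 1
python3 - <<'E'
from h import *
import cv2
s=bot.camera("side")
cv2.imwrite("pics/d.png",cv2.resize(s[200:350,270:430],(640,600),interpolation=cv2.INTER_CUBIC)[:,:,::-1])
E
```

```text
time: 9.63
ee_pos: [0.4383, 0.1691, 0.2503]
tcp_rot: [180.0, 0.1, 178.3]
wrist_force: [0.0, -0.1, -0.4]
opening: 0.0002
grasp_force: 0.0
time: 9.72
ee_pos: [0.4378, 0.1689, 0.2488]
tcp_rot: [-180.0, -0.0, 178.3]
wrist_force: [-0.3, -0.1, -0.2]
opening: 0.0111
grasp_force: 0.0
```

View pics/d.png

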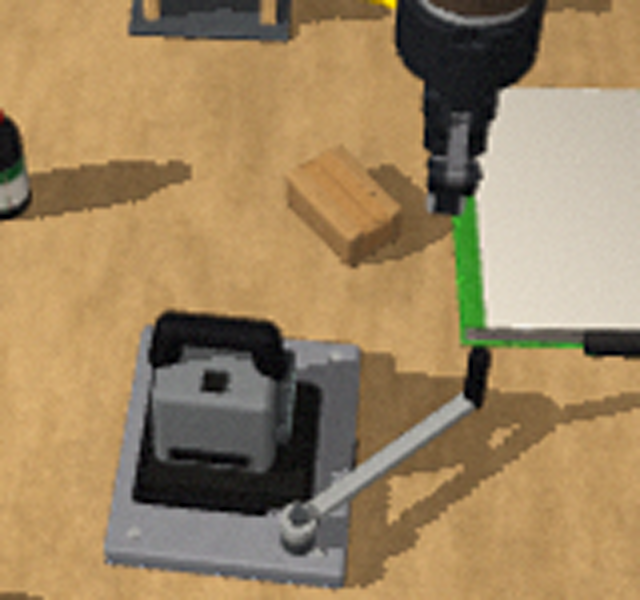

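The side view shows the knob standing free at (481,352) in the crop, and the lamp undisturbed. I'll check the bar angle and move over the handle.

```bash
python3 -c "
from h import *
p=pl('side',390.2,288.5,95);print(p,np.arctan2(509-p[0],279-p[1])+np.radians(-1.5))"
python3 -m crank '[[[0.78,0.26,0,0,0,0],[0.78,0.26,0,0,0,0],[0.78,0.26,0,0,0,0],[0.78,0.26,0,0,0,0],[0.78,0.26,0,0,0,0],[0.78,0.26,0,0,0,0],[0.78,0.26,0,0,0,0],[0.78,0.26,0,0,0,0],[0,0,0,0,0,0],[0,0,0,0,0,0]]]' 1
python3 - <<'E'
from h import *
import cv2
s=bot.camera("side")
cv2.imwrite("pics/e.png",cv2.resize(s[200:350,270:430],(640,600),interpolation=cv2.INTER_CUBIC)[:,:,::-1])
E
```

```text
[404.4 182.3  95. ] 0.7984430034636918
time: 10.6
ee_pos: [0.5625, 0.2104, 0.248]
tcp_rot: [-179.9, -0.1, 178.3]
wrist_force: [0.1, 0.4, -0.7]
opening: 0.0851
grasp_force: 0.0
```

View pics/e.png

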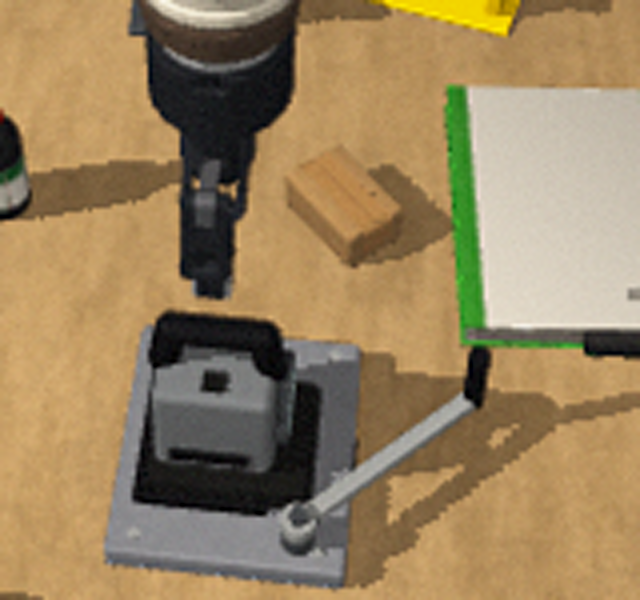

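The keeper is at about 0.80 rad, which is its stop. The open fingers at (210,270) straddle the handle line, so I'll descend and grip.

```bash
python3 -m crank '[[[0,0,-0.8,0,0,0],[0,0,-0.8,0,0,0],[0,0,-0.8,0,0,0],[0,0,-0.8,0,0,0],[0,0,-0.8,0,0,0],[0,0,-0.8,0,0,0],[0,0,-0.5,0,0,0],[0,0,0,0,0,0],[0,0,0,0,0,0]]]' 1
python3 -m crank '[[[0,0,0,0,0,0],[0,0,0,0,0,0],[0,0,0,0,0,0],[0,0,0,0,0,0],[0,0,0,0,0,0],[0,0,0,0,0,0],[0,0,0,0,0,0],[0,0,0,0,0,0],[0,0,0,0,0,0],[0,0,0,0,0,0]]]' 0 60
```

```text
time: 11.4
ee_pos: [0.562, 0.2103, 0.1439]
tcp_rot: [-180.0, -0.0, 178.3]
wrist_force: [0.0, 0.0, -0.3]
opening: 0.0855
grasp_force: 0.0
time: 12.23
ee_pos: [0.5628, 0.2108, 0.1442]
tcp_rot: [180.0, 0.1, 178.3]
wrist_force: [0.4, 2.7, 5.1]
opening: 0.0177
grasp_force: 58.5
```

```bash
python3 -m crank '[[[0,0,0.2,0,0,0],[0,0,0.3,0,0,0],[0,0,0.5,0,0,0],[0,0,0.5,0,0,0],[0,0,0.5,0,0,0],[0,0,0.5,0,0,0],[0,0,0.5,0,0,0],[0,0,0.5,0,0,0],[0,0,0.5,0,0,0],[0,0,0.5,0,0,0],[0,0,0.5,0,0,0],[0,0,0.5,0,0,0],[0,0,0.5,0,0,0],[0,0,0.5,0,0,0],[0,0,0,0,0,0],[0,0,0,0,0,0],[0,0,0,0,0,0],[0,0,0,0,0,0]]]'
python3 - <<'E'
from h import *
import cv2
s=bot.camera("side")
cv2.imwrite("pics/f.png",cv2.resize(s[150:350,250:430],(540,600),interpolation=cv2.INTER_CUBIC)[:,:,::-1])
E
```

```text
time: 13.73
ee_pos: [0.5625, 0.2104, 0.2729]
tcp_rot: [-179.9, -0.0, 178.3]
wrist_force: [0.3, -0.6, -5.4]
opening: 0.0184
grasp_force: 58.8
```

View pics/f.png

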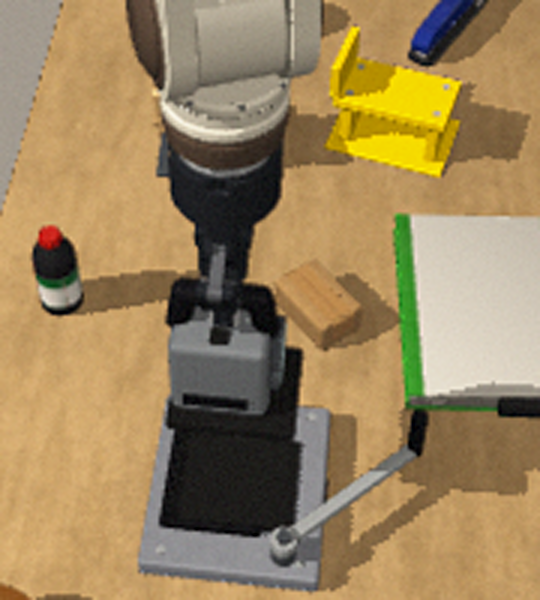

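The lamp hangs level at about 153 mm, clear of the dock, with the keeper still open. I'll carry it towards the rest.

```bash
python3 -m crank '[[[0,-0.3,0,0,0,0],[0,-0.6,0,0,0,0.03],[0.15,-0.9,0,0,0,0.03],[0.15,-0.9,0,0,0,0.03],[0.15,-0.9,0,0,0,0.03],[0.15,-0.9,0,0,0,0.03],[0.15,-0.9,0,0,0,0.03],[0.15,-0.9,0,0,0,0.03],[0.15,-0.9,0,0,0,0.03],[0.15,-0.9,0,0,0,0.03],[0.15,-0.9,0,0,0,0.03],[0.15,-0.9,0,0,0,0.03],[0.15,-0.9,0,0,0,0.03],[0.15,-0.9,0,0,0,0.03],[0.15,-0.9,0,0,0,0.03],[0.15,-0.9,0,0,0,0.03],[0.15,-0.9,0,0,0,0.03],[0.15,-0.9,0,0,0,0.03],[0,-0.9,0,0,0,0.03],[0,-0.9,0,0,0,0.03]]]'
python3 -m crank '[[[0,-0.8,0,0,0,0],[0,-0.8,0,0,0,0],[0,-0.6,0,0,0,0],[0,-0.4,0,0,0,0],[0,-0.2,0,0,0,0],[0,0,0,0,0,0],[0,0,0,0,0,0],[0,0,0,0,0,0]]]'
```

```text
time: 15.45
ee_pos: [0.61, -0.1335, 0.2735]
tcp_rot: [-180.0, -0.0, -177.8]
wrist_force: [1.3, -0.7, -5.0]
opening: 0.0185
grasp_force: 58.8
time: 16.12
ee_pos: [0.6107, -0.1868, 0.2738]
tcp_rot: [-180.0, 0.0, -177.8]
wrist_force: [-0.1, -0.6, -5.2]
opening: 0.0183
grasp_force: 58.9
```

```bash
python3 -m crank '[[[0.11,-0.38,0,0,0,0],[0.11,-0.38,0,0,0,0],[0.11,-0.38,0,0,0,0],[0,0,0,0,0,0],[0,0,-0.5,0,0,0],[0,0,-0.5,0,0,0],[0,0,-0.5,0,0,0],[0,0,-0.5,0,0,0],[0,0,-0.5,0,0,0],[0,0,-0.5,0,0,0],[0,0,-0.3,0,0,0],[0,0,-0.2,0,0,0],[0,0,0,0,0,0],[0,0,0,0,0,0]]]'
python3 - <<'E'
from h import *
import cv2
s=bot.camera("side")
cv2.imwrite("pics/g.png",cv2.resize(s[110:230,270:390],(600,600),interpolation=cv2.INTER_CUBIC)[:,:,::-1])
E
```

```text
time: 17.28
ee_pos: [0.6173, -0.2103, 0.2039]
tcp_rot: [-180.0, 0.0, -177.8]
wrist_force: [-0.8, -0.6, -4.4]
opening: 0.0185
grasp_force: 58.9
```

View pics/g.png

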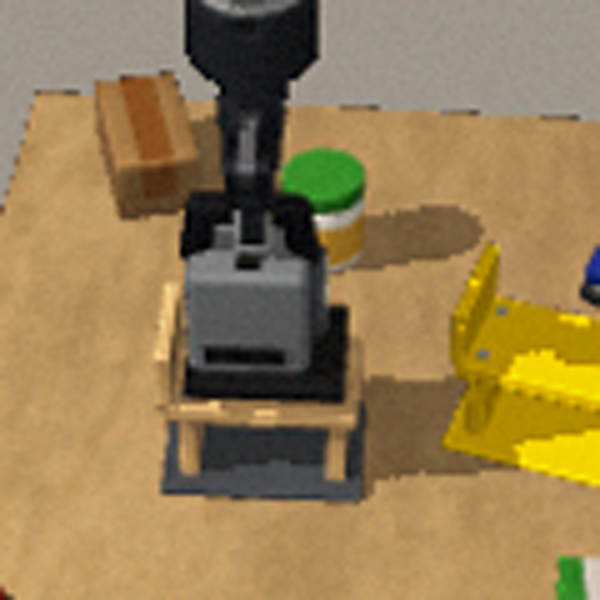

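The side view shows the lamp level just above the rest, with its foot (185–345 px) between the board and the front edge (362 px). I'll lower it slowly.

```bash
python3 -m crank '[[[0,0,-0.1,0,0,0],[0,0,-0.1,0,0,0],[0,0,-0.1,0,0,0],[0,0,-0.1,0,0,0],[0,0,-0.1,0,0,0],[0,0,-0.05,0,0,0],[0,0,-0.05,0,0,0],[0,0,0,0,0,0],[0,0,0,0,0,0]]]'
python3 -m crank '[[[0,0,-0.04,0,0,0],[0,0,-0.04,0,0,0],[0,0,-0.04,0,0,0]]]'
```

```text
time: 18.08
ee_pos: [0.6172, -0.2103, 0.1917]
tcp_rot: [-180.0, 0.0, -177.8]
wrist_force: [0.2, -0.5, -3.9]
opening: 0.0181
grasp_force: 58.9
time: 18.33
ee_pos: [0.6174, -0.2102, 0.1901]
tcp_rot: [-180.0, 0.1, -177.8]
wrist_force: [-1.9, 2.6, 5.4]
opening: 0.0181
grasp_force: 60.0
```

Contact is light and as expected. I'll release and rise.

```bash
python3 -m crank '[[[0,0,0,0,0,0],[0,0,0,0,0,0],[0,0,0,0,0,0],[0,0,0,0,0,0]]]' 0 20
python3 -m crank '[[[0,0,0,0,0,0],[0,0,0,0,0,0],[0,0,0,0,0,0],[0,0,0,0,0,0],[0,0,0,0,0,0],[0,0,0,0,0,0],[0,0,0.2,0,0,0],[0,0,0.4,0,0,0],[0,0,0.7,0,0,0],[0,0,0.8,0,0,0],[0,0,0.8,0,0,0],[0,0,0.8,0,0,0],[0,0,0.8,0,0,0],[0,0,0.8,0,0,0],[0,0,0,0,0,0],[0,0,0,0,0,0]]]' 1
python3 - <<'E'
from h import *
import cv2
s=bot.camera("side")
z=np.zeros((600,800,3),np.uint8)
z[:400,:400]=cv2.resize(s[110:230,270:390],(400,400),interpolation=cv2.INTER_CUBIC)
z[:400,400:]=cv2.resize(s[230:350,280:400],(400,400),interpolation=cv2.INTER_CUBIC)
cv2.imwrite("pics/i.png",z[:400,:,::-1])
E
```

```text
time: 18.67
ee_pos: [0.6174, -0.2103, 0.1901]
tcp_rot: [-180.0, 0.1, -177.8]
wrist_force: [-1.7, 2.4, 5.5]
opening: 0.0182
grasp_force: 59.9
time: 20.0
ee_pos: [0.6176, -0.2105, 0.2964]
tcp_rot: [-179.9, 0.1, -177.8]
wrist_force: [1.4, -1.1, -0.7]
opening: 0.0853
grasp_force: 0.0
```

View pics/i.png

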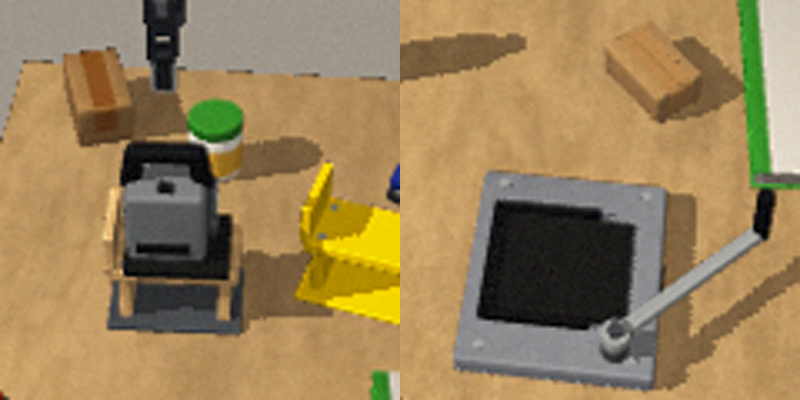

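The left crop shows the lamp upright on the wooden rest, with its foot at 123–232 px inside the rest's ends and the lens facing away from the board. The right crop shows the keeper still open, and the gripper is clear. Handing in.

```bash
python3 -c "
from h import *
print(pl('side',270+167*.3,110+153*.3,188))
print(bot.job_done())"
```

```text
[ 618.8 -206.   188. ]
the job is handed in; nothing more can be done
None
```

The keeper is open at its stop (about 0.80 rad) and the lamp stands upright on the wooden rest, lens away from the back board. The last camera check put it within about 5 mm of centre; I handed the job in at about 20 s, and the judge's result was not shown.

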